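Close a hydraulic power pack with its bayonet filler cap

TASK

Put the winged bayonet filler cap back on the filler neck of the hydraulic power pack: let its two lugs drop through the notches of the neck, then twist it clockwise until it is hand-tight on its rubber gasket. Snug is enough, do not force it or crush the gasket; leave the other things on the bench where they are.

Things in the scene. Friction and masses are not known exactly. Their poses are not given: they have to be found in the camera images.
- cap: the filler cap, cast aluminium, loose, standing upright, 0.15-0.30 kg. Origin: centre of its underside, z its axis (up). From below: hub 32 mm across and 21 mm high, foot chamfered 3 mm, with two lugs; round cover 78 mm across, from 21 to 28 mm; on top an upright wing 62 mm long along x, 12 mm thick along y, from 28 to 59 mm, in line with the lugs. Half a turn makes no difference
- cap_grip (a point): point in the cap's wing, on its axis, 50 mm above its origin: where the finger pads may grip (fingertips just clear the cover). Hand-tight: turning slowly (0.04 rad/s; a quick turn springs back and hides it), with no push or pull along the axis, takes 0.3 to 0.4 N m; the lugs then pull on the ramps with some 13 N. Under 7 N the cap is loose, over 20 N the gasket is crushed
- lug (a point): a point on one of the cap's two lugs: round, 10 mm thick, sticking out of the hub along the cap's +x and -x to 27 mm from its axis, centred 6 mm above the cap's origin. This point is the +x lug, 22 mm from the axis
- pack: the hydraulic power pack, does not move: grey tank 300 mm (x) by 210 mm (y), cover plate (316 by 226) 138 mm above the bench; origin in the middle of its underside. The filler neck stands on the plate at x = -85 mm (towards the robot), a motor 110 mm across, 260 mm high at x = +85, y = +20 mm, a valve block with gauge, 235 mm high, at x = +100, y = -75 mm
- neck (a point): centre of the filler neck's mouth, in its upper flange face, 172 mm above the bench; axes as the pack's. Steel neck 74 mm outside, 61 mm inside; the flange in its mouth has a hole 36 mm across and two notches for the lugs. Lugs are under the flange when the cap's origin is 14 mm or more below this point; the cap then has 2 mm of side play. Turned 15 degrees or more it is locked
- notch (a point): the notch on the pack's +x side, 25 mm from the neck's axis (the other lies across the neck): 14 mm wide, flange 3 mm thick. From the notches the lugs can only go clockwise (seen from above), under ramps that begin about 18 degrees on and draw the cap down 5.8 mm over the next 75 degrees, to a hard stop near 95. Friction holds them there when let go
- rim (a point): the neck's rim, 33 mm from its axis towards +y, at the flange face's height. On it lies a springy rubber gasket, 61 mm inside, 71 outside; its top stands 3.8 (old and flat) to 7.4 mm (new) above the flange face, so the angle where the cap gets tight (about 25 to 80 degrees) differs and must be felt. It yields 1 mm per 20 N; a new one needs up to 10 N of push to let the lugs under the flange
- oil_filter: bystander: white spin-on oil filter, upright can 74 mm in diameter, 88 mm high; origin at its underside
- grease_tin: bystander: flat round bare-metal tin with a lid, 75 mm in diameter, 62 mm high, no wing; origin at its underside
- jack_a: bystander: dark green screw jack, base 110 mm in diameter, 158 mm high; origin at its underside
- jack_b: bystander: dark green screw jack, base 110 mm in diameter, 178 mm high; origin at its underside
- screwdriver: bystander: screwdriver lying on the bench
- wrench: bystander: wrench lying on the bench near the robot
- bit_bucket: bystander: red bucket of drill bits, 170 mm across, 120 mm high; origin at its underside
There are look-alikes about, which are no part of the job. What is shaped like the cap but blue, purple or turquoise is not meant.

How it is judged:
By the outcome, as a careful person would: the job done as asked, in the order asked, and still so for the second after the job is handed in, with the robot touching nothing.
It also fails if it takes over 67 s, if anything falls off the work surface, if the arm or the gripper's body presses on something with over 40 N, if the wrist force passes 120 N, or if a joint passes its speed limit or range.

ROBOT

A 6-joint arm with a two-finger parallel gripper is mounted at the origin on the work surface. World frame = base frame: x ahead of the robot, y to its left, z up, the work surface at z = 0. Lengths are in m, angles in rad, forces in N, time in s.
With the tool pointing down it reaches from about 0.275 to 0.875 m from the base axis. Payload 12.5 kg.
Tool frame: the origin (TCP) lies midway between the tips of the shut fingers; the grasp point (between the pads) lies 19 mm behind it; z points along the fingers, y is the line along which they close (so a half turn about z gives the same grasp; the last joint's range is limited). The gripper opens to 85 mm and grips with 20 to 120 N. Pads are 22 mm wide; open, the fingers measure 114 mm over their backs; the gripper's body (76 mm by 85 mm) begins 54 mm behind the grasp point. The pads swing forward as they close: fully open they stand 13 mm farther back than shut.
Start: joints at [-1.399, 0.351, 1.652, -0, 1.139, -0.085], TCP at [0.14, -0.532, 0.231] pointing down, gripper open.
Joint ranges: [-2.75, 2.75], [-0.79, 2.1], [0.01, 2.65], [-1.57, 4.71], [0.07, 3.14], [-2.87, 2.87]. Speed limits (rad/s): [2.22, 2.22, 2.79, 3.14, 3.14, 3.14].

INTERFACE

Orientations are given as a unit quaternion [w, x, y, z].
In Python, from plant import r gives the robot as it stands.
- The arm moves only by the shell command python3 -m creep 'ROWS' [OPENING]. ROWS is JSON, a list of rows, each a list of 6 numbers: the shift along the tool's x, y, z in units of 30 mm (1.0 is 30 mm), then the turn, a rotation vector about the tool's x, y, z in units of 5 degrees (1.0 is 5 degrees). In form: [[tx, ty, tz, rx, ry, rz], ...]. A call has 1 to 10 rows; each row shifts and turns the commanded pose from where the row before left it, along the tool's axes as they then stand; what a row does not reach is not made up. A row lasts 1/12 s, in which the tool goes at most 41.7 mm and 7.16 degrees, less where a joint would pass 70% of its speed; a pose out of reach is approached as far as the arm can. A call is refused whole if a number of a shift passes 1 or a number of a turn 1, either way. A call with a gripper value outside its range is refused whole. OPENING is the opening, from 0 (shut) to 1 (fully open), set as the call begins (- or left out, the last holds). The fingers move at their own pace and stop on an object; the grip force is fixed at half the most. Time passes only in rows, so rows that do not move let the fingers close. It gives the time, the measured TCP pose, the force, the opening and the grip force at its end, in the units of the state.
- r.get_state(): the state, without advancing time (a new reading comes with each control period).
- r.snapshot(name): name is "side" or "top"; returns (picture, depth): 400x640x3 uint8, blue, green, red; 400x640 float32, m along the optical axis (not along the pixel's ray), 0 where there is no reading.
- r.camera_params(name): a dict with "fx", "fy", "cx", "cy" (pixels), "k1" (the pictures are not rectified: a ray, as slopes to the right and down, at radius r is drawn at 1 + k1 r^2 times it, then the intrinsics apply), "rvec" (rotation vector, rad) and "tvec" (3), from world to camera coordinates, as OpenCV has them. Camera axes: x right, y down, z forward; pixel columns grow to the right and rows downward; lengths in m; the calibration is good to about 2 mm. A picture is of the moment at which its call begins. camera_params takes no time and is no camera call.
- r.close_job(): hands the job in; it is judged then, once.
The state is a dict: "time": time; "joints": joint angles; "qd": joint speeds; "joint_efforts": joint torques, N m; "tcp_pos": TCP position; "tool_rot": TCP orientation; "ft_force": force on the tool from outside, world axes, zero at the start; "ft_torque": the same for the moment, N m; "opening": finger opening in m; "finger_force": force on a finger pad.
Only numpy, scipy, OpenCV 4.12 (cv2) and the standard library are available. Lean on these libraries where they do the work, as an engineer would, in place of code of your own. Each camera call takes 0.05 s, during which the arm holds its last target. There are 200 camera calls.

## Working session

There is one attempt and no reset: what is moved stays moved. The work goes in short steps, Python scripts to look and compute and a shell command to move; the robot and the scene stay as the last step left them, time stands still between calls to the robot, and variables do not carry over. Pictures are saved under pics/ and viewed, at most 10 in all, crops included, and the job is handed in when it is done.

```bash
ls; mkdir -p pics; python3 - <<'E'
from plant import r
import cv2,numpy as np
s=r.get_state(); print({k:np.round(v,4).tolist() for k,v in s.items()})
for n in("top","side"):
    p,d=r.snapshot(n); cv2.imwrite(f"pics/{n}0.png",p); np.save(f"pics/{n}0.npy",d); print(n,r.camera_params(n))
E
```

```text
pics
{'time': 0.0, 'joints': [-1.3986, 0.3512, 1.6524, -0.0, 1.1391, -0.0846], 'qd': [-0.0005, -0.0012, -0.0006, 0.0013, 0.0005, 0.0003], 'joint_efforts': [-0.0012, -50.6102, -29.1411, -0.0002, 0.0044, -0.0], 'tcp_pos': [0.1397, -0.5316, 0.2308], 'tool_rot': [-0.0006, 0.9918, 0.1281, -0.0], 'ft_force': [0.3844, -0.1221, -0.2362], 'ft_torque': [0.0172, -0.0245, 0.0204], 'finger_force': 0.0, 'opening': 0.0855}
top {'fx': 363.23848281127636, 'fy': 363.23848281127636, 'cx': 323.25369878995775, 'cy': 198.114364312601, 'k1': -0.023058701591833035, 'rvec': array([ 2.16453609, -2.17882965,  0.11190502]), 'tvec': array([0.06952762, 0.49533415, 1.03166231])}
side {'fx': 518.3814060226766, 'fy': 518.3814060226766, 'cx': 330.7325064315537, 'cy': 201.9909974074492, 'k1': -0.1339233489070018, 'rvec': array([ 0.66687172, -2.55092224,  1.26572766]), 'tvec': array([0.46064812, 0.19093545, 1.50815848])}
```

View pics/top0.png

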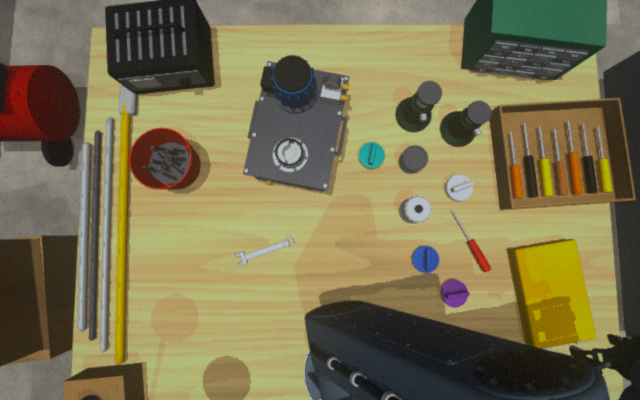

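View pics/side0.png

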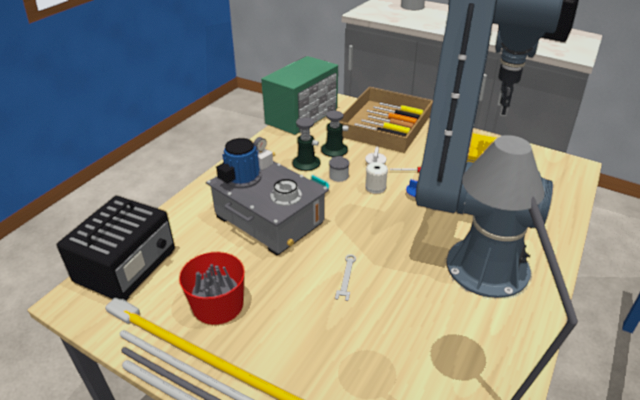

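Top view: silver-white winged disc at (459,188); turquoise (371,155), blue (425,259) and purple (454,292) are the excluded look-alikes; (417,209) is the white filter and (413,158) the tin, which has no wing. Only (459,188) fits: aluminium with a wing. The neck is at (290,153). I'll confirm with enlarged crops.

```bash
cat > h.py <<'E'
import cv2,numpy as np
from plant import r
def cam(n):
    c=r.camera_params(n);R=cv2.Rodrigues(c["rvec"])[0];return c,R,np.array(c["tvec"])
def ray(n,u,v):
    c,R,t=cam(n);K=np.array([[c["fx"],0,c["cx"]],[0,c["fy"],c["cy"]],[0,0,1.]])
    p=cv2.undistortPoints(np.array([[[u,v]]],float),K,np.array([c["k1"],0,0,0.]))[0,0]
    return -R.T@t, R.T@np.array([p[0],p[1],1.])
def onz(n,u,v,z):
    o,d=ray(n,u,v);return o+d*(z-o[2])/d[2]
def cloud(n,D):
    c,R,t=cam(n);K=np.array([[c["fx"],0,c["cx"]],[0,c["fy"],c["cy"]],[0,0,1.]])
    v,u=np.indices(D.shape);p=cv2.undistortPoints(np.stack([u.ravel(),v.ravel()],1)[:,None].astype(float),K,np.array([c["k1"],0,0,0.]))[:,0]
    X=np.c_[p,np.ones(len(p))]*D.ravel()[:,None]
    return ((X-t)@R).reshape(*D.shape,3)
def proj(n,P):
    c,R,t=cam(n);K=np.array([[c["fx"],0,c["cx"]],[0,c["fy"],c["cy"]],[0,0,1.]])
    return cv2.projectPoints(np.array(P,float).reshape(-1,1,3),c["rvec"],t,K,np.array([c["k1"],0,0,0.]))[0][:,0]
E
python3 - <<'E'
from h import *
t=cv2.imread("pics/top0.png");s=cv2.imread("pics/side0.png")
cr=lambda i,u,v,w,f:cv2.resize(i[v-w:v+w,u-w:u+w],None,fx=f,fy=f,interpolation=cv2.INTER_CUBIC)
a=cr(t,459,188,25,7);b=cr(t,290,153,25,7)
c=cr(s,376,165,35,5)[:250];d=cr(s,286,187,35,5)[:250]
cv2.imwrite("pics/crop.png",np.vstack([np.hstack([a,b]),np.hstack([c,d])]))
for n in("top","side"):
    C=cloud(n,np.load(f"pics/{n}0.npy"))
    for q in ([(459,188),(290,153),(417,209),(250,175),(413,158)] if n=="top" else [(376,160),(286,187)]):print(n,q,C[q[1],q[0]].round(3))
E
```

```text
top (459, 188) [ 0.519 -0.319  0.058]
top (290, 153) [0.603 0.153 0.142]
top (417, 209) [ 0.458 -0.189  0.09 ]
top (250, 175) [0.547 0.258 0.137]
top (413, 158) [ 0.606 -0.19   0.058]
side (376, 160) [ 0.511 -0.312  0.034]
side (286, 187) [0.609 0.132 0.154]
```

View pics/crop.png

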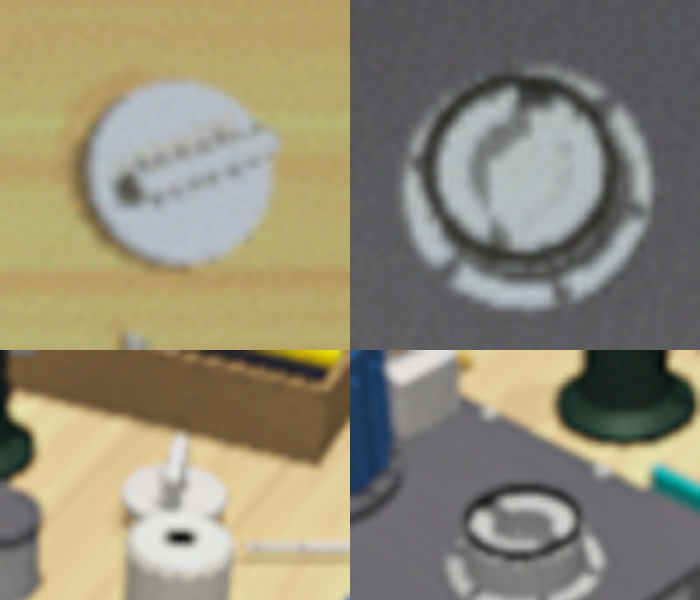

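The crop confirms (459,188): bare aluminium cover with a wing rising to the upper right. The neck at (290,153) has its dark gasket ring, with notches at the top and bottom. Next I'll measure both.

```bash
python3 - <<'E'
from h import *
t=cv2.imread("pics/top0.png").astype(int)
D=np.load("pics/top0.npy");C=cloud("top",D)
V,U=np.indices(D.shape)
# cap cover: greyish pixels near
sat=t.max(2)-t.min(2)
m=((abs(U-459)<22)&(abs(V-188)<22)&(t[...,0]>t[...,2]-12)).astype(np.uint8)
n,l,st,ce=cv2.connectedComponentsWithStats(m);k=1+st[1:,4].argmax();print(st[k],ce[k])
P=np.array([onz("top",u,v,0.028) for v,u in np.argwhere(l==k)])
cnt=max(cv2.findContours((l==k).astype(np.uint8),0,1)[0],key=cv2.contourArea)[:,0]
Q=np.array([onz("top",u,v,0.028) for u,v in cnt])
(c,rr)=cv2.minEnclosingCircle((Q[:,:2]*1000).astype(np.float32));print("enc",c,rr, "mean",P[:,:2].mean(0))
w=(abs(U-459)<25)&(abs(V-188)<25)
z=C[w&(C[...,2]>.05)&(C[...,2]<.065)];print("wing n",len(z),z.mean(0),z[:,2].max())
if len(z):
  (ct,sz,a)=cv2.minAreaRect((z[:,:2]*1000).astype(np.float32));print("rect",ct,sz,a)
  e=np.linalg.eigh(np.cov(z[:,:2].T))[1][:,1];print("wing ang",np.degrees(np.arctan2(e[1],e[0])))
z=C[w&(C[...,2]>.02)&(C[...,2]<.035)];print("cover",len(z),cv2.minEnclosingCircle((z[:,:2]*1000).astype(np.float32)),np.median(z[:,2]))
# plate
m=((C[...,2]>.128)&(C[...,2]<.146)&(U>230)&(U<360)&(V>50)&(V<205)).astype(np.uint8)
n,l,st,ce=cv2.connectedComponentsWithStats(m);k=1+st[1:,4].argmax()
z=C[l==k];print("plate",np.median(z[:,2]),cv2.minAreaRect((z[:,:2]*1000).astype(np.float32)))
# plate angle from edges
E=np.argwhere(cv2.morphologyEx(m,cv2.MORPH_GRADIENT,np.ones((3,3)))>0)
# gasket ring
g=t.mean(2);m=((g<75)&((U-288.5)**2+(V-152)**2<20**2)&((sat<30)))
print("dark",m.sum())
cv2.imwrite("pics/gask.png",cv2.resize(np.hstack([(m*255).astype(np.uint8)[125:180,260:320],(l==k).astype(np.uint8)[50:205,225:365][:55,:60]*255]),None,fx=6,fy=6,interpolation=0))
n=(abs(U-290)<25)&(abs(V-153)<25)&(C[...,2]>.165)&(C[...,2]<.19)
z=C[n];print("rim",len(z),np.percentile(z[:,2],[5,50,95]),cv2.minEnclosingCircle((z[:,:2]*1000).astype(np.float32)),cv2.fitEllipse((z[:,:2]*1000).astype(np.float32)))
E
```

```text
[446 175  28  26 533] [459.14821764 187.21013133]
enc (524.6951293945312, -333.1092224121094) 40.98037338256836 mean [ 0.52492459 -0.33078004]
wing n 94 [ 0.5241468  -0.32944871  0.05731661] 0.06255343737103998
rect (524.5838012695312, -330.8399353027344) (11.803399085998535, 61.929542541503906) 19.03838539123535
wing ang 108.95754600182713
cover 463 ((523.8355102539062, -330.71624755859375), 39.440025329589844) 0.027829191049816016
plate 0.13720335942950862 ((682.8250122070312, 136.21499633789062), (227.05718994140625, 318.1258850097656), 78.69137573242188)
dark 121
rim 445 [0.16811302 0.17218521 0.1787545 ] ((598.2838134765625, 152.52163696289062), 36.993629455566406) ((597.3143920898438, 152.11895751953125), (61.158592224121094, 63.50312423706055), 79.36012268066406)
```

```bash
python3 -m creep '[[0.94,-0.215,0.1,0,0,0],[0.94,-0.215,0.1,0,0,0],[0.94,-0.215,0.1,0,0,0],[0.94,-0.215,0.1,0,0,0],[0.94,-0.215,0.1,0,0,0],[0.94,-0.215,0.1,0,0,0],[0.94,-0.215,0.1,0,0,0],[0.94,-0.215,0.1,0,0,0],[0.94,-0.215,0.1,0,0,0],[0.94,-0.215,0.1,0,0,0]]' 1
python3 -m creep '[[0.94,-0.215,0.2,0,0,0],[0.94,-0.215,0.2,0,0,0],[0.94,-0.215,0.2,0,0,0],[0.94,-0.215,0.2,0,0,0],[0.94,-0.215,0.2,0,0,0],[0,0,0.2,0,0,-1],[0,0,0.2,0,0,-1],[0,0,0.2,0,0,-1],[0,0,0.2,0,0,-1],[0,0,0.2,0,0,-1]]'
python3 -m creep '[[0,0,0,0,0,-1],[0,0,0,0,0,-1],[0,0,0,0,0,-1],[0,0,0,0,0,-1],[0,0,0,0,0,-1],[0,0,0,0,0,-1],[0,0,0,0,0,-1],[0,0,0,0,0,-1],[0,0,0,0,0,-1],[0,0,0,0,0,-1]]'
python3 -m creep '[[0,0,0,0,0,-1],[0,0,0,0,0,-1],[0,0,0,0,0,-1],[0,0,0,0,0,-0.86],[0,0,0,0,0,0]]'
python3 - <<'E'
from h import *
s=r.get_state();q=s["tool_rot"];print(s["tcp_pos"],q,np.degrees(2*np.arctan2(q[2],q[1])),s["joints"],s["ft_force"])
E
```

```text
time: 0.93
tcp_pos: [0.3971, -0.3969, 0.2009]
tool_rot: [-0.0, 0.992, 0.128, -0.0]
ft_force: [-1.1, -0.1, -0.3]
opening: 0.0852
finger_force: 0.0
time: 1.77
tcp_pos: [0.5241, -0.3307, 0.1405]
tool_rot: [-0.0, 0.94, 0.342, -0.0]
ft_force: [0.0, 0.5, -0.2]
opening: 0.0855
finger_force: 0.0
time: 2.6
tcp_pos: [0.5241, -0.3308, 0.1409]
tool_rot: [-0.0, 0.707, 0.707, -0.0]
ft_force: [0.4, 0.0, -0.3]
opening: 0.0855
finger_force: 0.0
time: 3.02
tcp_pos: [0.5241, -0.3308, 0.1409]
tool_rot: [-0.0, 0.579, 0.815, -0.0]
ft_force: [-0.4, -0.5, 0.8]
opening: 0.0855
finger_force: 0.0
[ 0.52407979 -0.33080211  0.14093357] [-3.81493499e-04  5.79242886e-01  8.15154914e-01 -4.59276613e-07] 109.20537627669641 [-6.38143175e-01  5.74913046e-01  1.54105551e+00 -1.92173310e-05
  1.02638690e+00 -9.73330266e-01] [-0.41482108 -0.53985662  0.8385108 ]
```

```bash
python3 -m creep '[[0,0,0.6,0,0,0],[0,0,0.6,0,0,0],[0,0,0.6,0,0,0],[0,0,0.6,0,0,0],[0,0,0.6,0,0,0],[0,0,0.4,0,0,0],[0,0,0.23,0,0,0],[0,0,0,0,0,0]]'
python3 -m creep '[[0,0,0,0,0,0],[0,0,0,0,0,0],[0,0,0,0,0,0],[0,0,0,0,0,0],[0,0,0,0,0,0],[0,0,0,0,0,0],[0,0,0,0,0,0],[0,0,0,0,0,0]]' 0
python3 -m creep '[[0,0,0,0,0,0],[0,0,0,0,0,0],[0,0,0,0,0,0]]'
```

```text
time: 3.68
tcp_pos: [0.5237, -0.3305, 0.031]
tool_rot: [-0.001, 0.581, 0.814, 0.0]
ft_force: [0.2, -1.0, -0.2]
opening: 0.085
finger_force: 0.0
time: 4.35
tcp_pos: [0.5245, -0.3311, 0.0328]
tool_rot: [0.0, 0.581, 0.814, 0.0]
ft_force: [-0.9, -0.1, 5.2]
opening: 0.0111
finger_force: 59.3
time: 4.6
tcp_pos: [0.5245, -0.3311, 0.0328]
tool_rot: [0.0, 0.581, 0.814, 0.0]
ft_force: [-0.6, 0.2, 4.3]
opening: 0.0108
finger_force: 59.4
```

```bash
python3 -m creep '[[0,0,-0.4,0,0,0],[0,0,-0.9,0,0,0],[0,0,-0.9,0,0,0],[0,0,-0.9,0,0,0],[0,0,-0.9,0,0,0],[0,0,-0.9,0,0,0],[0,0,-0.9,0,0,0],[0,0,-0.9,0,0,0],[0.4,0.2,-0.3,0,0,0],[0.8,0.4,0,0,0,0]]'
python3 -m creep '[[0.9,0.48,0,0,0,0],[0.9,0.48,0,0,0,0],[0.9,0.48,0,0,0,0],[0.9,0.48,0,0,0,0],[0.9,0.48,0,0,0,0],[0.9,0.48,0,0,0,0],[0.9,0.48,0,0,0,0],[0.9,0.48,0,0,0,0],[0.9,0.48,0,0,0,0],[0.9,0.48,0,0,0,0]]'
python3 -m creep '[[0.9,0.48,0,0,0,0],[0.9,0.48,0,0,0,0],[0.9,0.48,0,0,0,0],[0.9,0.48,0,0,0,0],[0.6,0.33,0,0,0,-0.5],[0,0,0,0,0,-1],[0,0,0,0,0,-1],[0,0,0,0,0,-1],[0,0,0,0,0,-1],[0,0,0,0,0,-1]]'
python3 -m creep '[[0,0,0,0,0,-1],[0,0,0,0,0,-1],[0,0,0,0,0,-1],[0,0,0,0,0,-1],[0,0,0,0,0,-1],[0,0,0,0,0,-1],[0,0,0,0,0,-0.4],[0,0,0,0,0,0]]'
python3 - <<'E'
from h import *
s=r.get_state();q=s["tool_rot"];print(s["tcp_pos"],np.degrees(2*np.arctan2(q[2],q[1])),s["joints"],s["ft_force"],s["opening"])
for n in("top","side"):
    p,d=r.snapshot(n); cv2.imwrite(f"pics/{n}1.png",p); np.save(f"pics/{n}1.npy",d)
cr=lambda i,u,v,w,f:cv2.resize(i[v-w:v+w,u-w:u+w],None,fx=f,fy=f,interpolation=cv2.INTER_CUBIC)
a=cv2.imread("pics/top1.png");b=cv2.imread("pics/side1.png")
cv2.imwrite("pics/crop1.png",np.hstack([cr(a,288,148,50,4),cr(b,286,160,50,4)]))
E
```

```text
time: 5.43
tcp_pos: [0.5298, -0.2923, 0.2449]
tool_rot: [0.002, 0.582, 0.813, -0.0]
ft_force: [-0.4, 0.7, -3.5]
opening: 0.0105
finger_force: 58.9
time: 6.27
tcp_pos: [0.5768, 0.0134, 0.2417]
tool_rot: [-0.001, 0.581, 0.814, -0.0]
ft_force: [1.0, -0.4, -2.5]
opening: 0.0114
finger_force: 58.9
time: 7.1
tcp_pos: [0.5994, 0.1529, 0.2415]
tool_rot: [-0.001, 0.368, 0.93, -0.0]
ft_force: [-0.2, 0.2, -2.8]
opening: 0.0108
finger_force: 58.9
time: 7.77
tcp_pos: [0.5995, 0.1527, 0.2416]
tool_rot: [-0.001, 0.099, 0.995, -0.0]
ft_force: [0.3, -0.2, -2.3]
opening: 0.011
finger_force: 58.9
[0.59950693 0.15271995 0.24158996] 168.6184572457442 [ 1.74147980e-01  4.67432254e-01  1.45055665e+00  1.36332589e-04
  1.22550290e+00 -1.19804922e+00] [ 0.3152574  -0.19316427 -2.32344085] 0.010975910693285117
```

View pics/crop1.png

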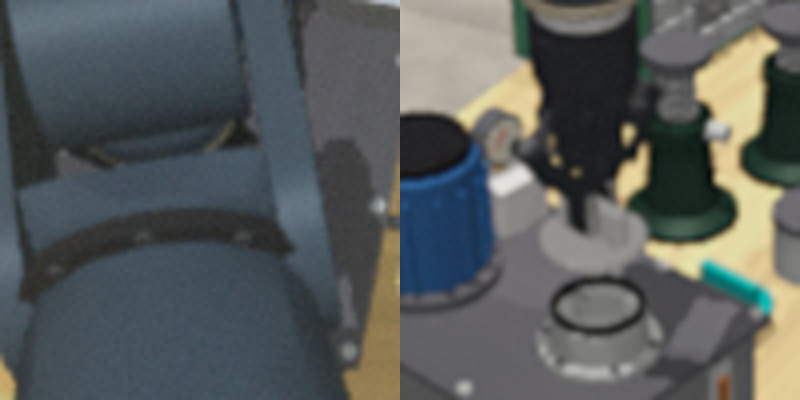

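The side crop shows the cap held level above the neck, with the gasket ring near side-view pixel (286,186). I'll measure how far apart the two axes are.

```bash
python3 - <<'E'
from h import *
from scipy.optimize import least_squares
def circ(P,R=None):
    f=lambda p:np.hypot(P[:,0]-p[0],P[:,1]-p[1])-(R or p[2])
    s=least_squares(f,[*P[:,:2].mean(0),.035],loss="soft_l1",f_scale=.001);return s.x.round(4),np.sqrt(np.mean(s.fun**2)).round(4)
for n,(u0,v0) in(("top",(289,152)),("side",(286,186)),):
    for tag in ("0","1") if n=="side" else ("0",):
        im=cv2.imread(f"pics/{n}{tag}.png").astype(int);V,U=np.indices(im.shape[:2])
        m=(im.max(2)<70)&(np.hypot((U-u0)/1,(V-v0)*(1 if n=="top" else 1.3))<(19 if n=="top" else 19))
        px=np.argwhere(m)
        for zz in(.174,.177):
            P=np.array([onz(n,u,v,zz) for v,u in px])
            print(n,tag,zz,len(P),circ(P),circ(P,.033))
    # depth
C=cloud("side",np.load("pics/side1.npy"));V,U=np.indices(C.shape[:2])
P=C[(C[...,2]>.225)&(C[...,2]<.243)&(abs(C[...,0]-.6)<.06)&(abs(C[...,1]-.153)<.06)]
print("cover pts",len(P),np.percentile(P[:,2],[10,50,90]),P.min(0),P.max(0))
# cover outline by brightness
im=cv2.imread("pics/side1.png").astype(int)
m=((im.min(2)>120)&(abs(U-282)<30)&(abs(V-165)<26)).astype(np.uint8)
n_,l,st,ce=cv2.connectedComponentsWithStats(m);print(st[1:].tolist())
p=proj("side",[[.5995,.1527,.2376]]);print("expected cover centre px",p)
p=[proj("side",[[.5995+.039*np.cos(a),.1527+.039*np.sin(a),.2376] for a in np.linspace(0,6.28,60)])];p=p[0];print(p.min(0),p.max(0))
v=cv2.imread("pics/side1.png")
cv2.polylines(v,[(p*16).round().astype(int)],True,(0,0,255),1,cv2.LINE_AA,4)
for R in(.0305,.0355):
  g=proj("side",[[.599+R*np.cos(a),.1525+R*np.sin(a),.177] for a in np.linspace(0,6.28,60)])
  cv2.polylines(v,[(g*16).round().astype(int)],True,(0,255,0),1,cv2.LINE_AA,4)
cv2.imwrite("pics/ov.png",cv2.resize(v[130:210,240:330],None,fx=7,fy=7,interpolation=cv2.INTER_CUBIC))
E
```

```text
top 0 0.174 90 (array([0.5992, 0.1529, 0.0329]), np.float64(0.0014)) (array([0.5992, 0.1529, 0.035 ]), np.float64(0.0014))
top 0 0.177 90 (array([0.5985, 0.1526, 0.0328]), np.float64(0.0014)) (array([0.5985, 0.1526, 0.035 ]), np.float64(0.0014))
side 0 0.174 45 (array([0.5991, 0.1501, 0.0342]), np.float64(0.002)) (array([0.5993, 0.1495, 0.035 ]), np.float64(0.0022))
side 0 0.177 45 (array([0.5966, 0.1535, 0.0341]), np.float64(0.002)) (array([0.5969, 0.153 , 0.035 ]), np.float64(0.0022))
side 1 0.174 109 (array([0.5983, 0.1499, 0.0334]), np.float64(0.0026)) (array([0.5983, 0.15  , 0.035 ]), np.float64(0.0026))
side 1 0.177 109 (array([0.5959, 0.1534, 0.0333]), np.float64(0.0026)) (array([0.5959, 0.1534, 0.035 ]), np.float64(0.0026))
cover pts 237 [0.23370108 0.23735298 0.24034296] [0.55930124 0.11787345 0.22981323] [0.63504783 0.19563795 0.24286944]
[[253, 140, 2, 2, 3], [262, 140, 8, 4, 22], [258, 143, 2, 3, 4], [292, 142, 2, 2, 4], [259, 147, 4, 3, 7], [290, 148, 7, 12, 44], [258, 150, 54, 29, 595], [283, 182, 12, 6, 28], [277, 185, 2, 4, 7], [282, 188, 8, 3, 14], [298, 190, 2, 1, 2]]
expected cover centre px [[283.51011349 168.11818538]]
[269.92494496 160.75808362] [297.08176904 175.79078274]
```

View pics/ov.png

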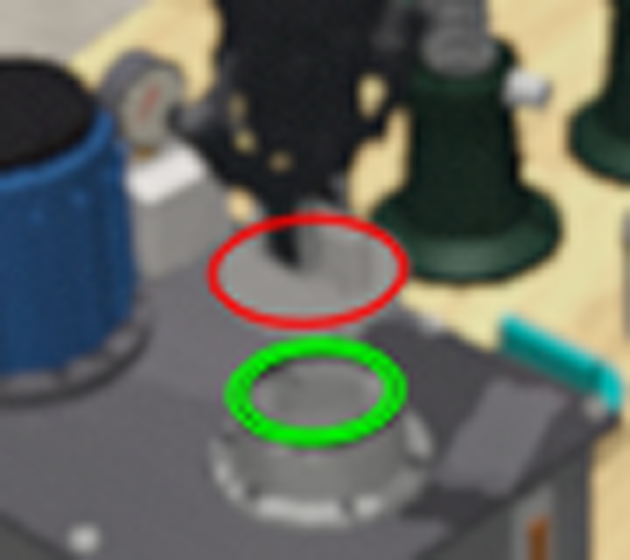

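```bash
python3 -m creep '[[0,0,0.4,0,0,0],[0,0,0.4,0,0,0],[0,0,0.25,0,0,0],[0,0,0.12,0,0,0],[0,0,0,0,0,0]]'
python3 -m creep '[[0,0,0.05,0,0,0],[0,0,0.05,0,0,0],[0,0,0.05,0,0,0],[0,0,0,0,0,0]]'
```

```text
time: 8.28
tcp_pos: [0.5999, 0.1521, 0.2057]
tool_rot: [-0.001, 0.1, 0.995, -0.0]
ft_force: [-0.5, 0.9, -3.6]
opening: 0.0109
finger_force: 59.0
time: 8.62
tcp_pos: [0.6005, 0.1523, 0.2028]
tool_rot: [0.0, 0.1, 0.995, 0.0]
ft_force: [-0.3, -0.5, -2.5]
opening: 0.0109
finger_force: 59.0
```

```bash
for i in 1; do python3 -m creep '[[0,0,0.05,0,0,0],[0,0,0.05,0,0,0],[0,0,0,0,0,0]]'; done; python3 -m creep '[[0,0,0.05,0,0,0],[0,0,0.05,0,0,0],[0,0,0,0,0,0]]'
```

```text
time: 8.87
tcp_pos: [0.6001, 0.1524, 0.1996]
tool_rot: [-0.0, 0.1, 0.995, 0.0]
ft_force: [-2.9, 1.5, -1.7]
opening: 0.0107
finger_force: 59.1
time: 9.12
tcp_pos: [0.6001, 0.1524, 0.1963]
tool_rot: [-0.001, 0.1, 0.995, -0.0]
ft_force: [-3.1, 2.4, -2.4]
opening: 0.0111
finger_force: 59.0
```

```bash
python3 -m creep '[[0.025,0,0.05,0,0,0],[0,0,0.05,0,0,0],[0,0,0,0,0,0]]'; python3 -m creep '[[0,0,0.05,0,0,0],[0,0,0.03,0,0,0],[0,0,0,0,0,0],[0,0,0,0,0,0]]'
```

```text
time: 9.37
tcp_pos: [0.5998, 0.1524, 0.1934]
tool_rot: [0.0, 0.1, 0.995, -0.0]
ft_force: [-0.9, 1.4, -4.5]
opening: 0.0108
finger_force: 58.8
time: 9.7
tcp_pos: [0.5998, 0.1524, 0.1912]
tool_rot: [0.0, 0.1, 0.995, -0.0]
ft_force: [-1.0, 1.6, -4.2]
opening: 0.0109
finger_force: 58.9
```

```bash
python3 -m creep '[[0,0,0.035,0,0,0],[0,0,0,0,0,0],[0,0,0,0,0,0]]'; python3 -m creep '[[0,0,0.035,0,0,0],[0,0,0,0,0,0],[0,0,0,0,0,0]]'
```

```text
time: 9.95
tcp_pos: [0.5998, 0.1524, 0.1903]
tool_rot: [0.0, 0.1, 0.995, -0.0]
ft_force: [-0.4, 0.9, -2.1]
opening: 0.0111
finger_force: 59.1
time: 10.2
tcp_pos: [0.5999, 0.1524, 0.1899]
tool_rot: [0.0, 0.1, 0.995, 0.0]
ft_force: [-4.3, 0.5, 4.9]
opening: 0.0109
finger_force: 60.1
```

```bash
cat > st.py <<'E'
from h import *
s=r.get_state();q=s["tool_rot"];y=np.degrees(2*np.arctan2(q[2],q[1]))
print("TURN %.2f"%(168.6-y),"t %.2f"%s["time"],"pos",s["tcp_pos"].round(4),"F",s["ft_force"].round(1),"M",s["ft_torque"].round(3),"j6eff %.3f"%s["joint_efforts"][5])
E
python3 st.py
python3 -m creep '[[0,0,0.01,0,0,0],[0,0,0,0,0,0.2],[0,0,0,0,0,0.2],[0,0,0,0,0,0.2],[0,0,0,0,0,0.2],[0,0,0,0,0,0.2],[0,0,0,0,0,0]]'; python3 st.py
```

```text
TURN 0.08 t 10.20 pos [0.5999 0.1524 0.1899] F [-4.3  0.5  4.9] M [-0.044  0.752 -0.044] j6eff -0.006
time: 10.78
tcp_pos: [0.6, 0.1527, 0.1898]
tool_rot: [0.0, 0.144, 0.99, 0.0]
ft_force: [-4.4, 1.5, 7.2]
opening: 0.011
finger_force: 60.3
TURN 5.13 t 10.78 pos [0.6    0.1527 0.1898] F [-4.4  1.5  7.2] M [0.176 0.75  0.112] j6eff 0.372
```

```bash
python3 -m creep '[[0,0,0,0,0,0.2],[0,0,0,0,0,0.2],[0,0,0,0,0,0]]'; python3 st.py;python3 -m creep '[[0,0,0,0,0,0],[0,0,0,0,0,0]]'|tail -0; python3 st.py
```

```text
time: 11.03
tcp_pos: [0.6, 0.1527, 0.1898]
tool_rot: [0.0, 0.161, 0.987, 0.0]
ft_force: [-4.6, 1.9, 5.6]
opening: 0.0108
finger_force: 60.3
TURN 7.13 t 11.03 pos [0.6    0.1527 0.1898] F [-4.6  1.9  5.6] M [0.161 0.812 0.103] j6eff 0.353
TURN 7.08 t 11.20 pos [0.6    0.1527 0.1898] F [-4.5  2.5  6.7] M [ 0.173  0.726 -0.008] j6eff 0.011Exception ignored on flushing sys.stdout:
BrokenPipeError: [Errno 32] Broken pipe
```

```bash
python3 -m creep '[[0.025,0,0,0,0,0.2],[0,0,0,0,0,0.2],[0,0,0,0,0,0.2],[0,0,0,0,0,0.2],[0,0,0,0,0,0.2],[0,0,0,0,0,0]]' >/dev/null; python3 st.py;python3 -m creep '[[0,0,0,0,0,0.2],[0,0,0,0,0,0.2],[0,0,0,0,0,0.2],[0,0,0,0,0,0.2],[0,0,0,0,0,0]]'>/dev/null; python3 st.py
```

```text
TURN 12.16 t 11.70 pos [0.5999 0.1527 0.1898] F [0.7 0.4 5.6] M [0.02  0.126 0.035] j6eff 0.335
TURN 16.16 t 12.12 pos [0.5999 0.1527 0.1898] F [-0.2  0.7  6. ] M [-0.033  0.122  0.012] j6eff 0.320
```

```bash
python3 -m creep '[[0,0,-0.01,0,0,0.04],[0,0,-0.01,0,0,0.04],[0,0,-0.01,0,0,0.04],[0,0,0,0,0,0.04],[0,0,0,0,0,0.04],[0,0,0,0,0,0.04],[0,0,0,0,0,0.04],[0,0,0,0,0,0.04],[0,0,0,0,0,0.04],[0,0,0,0,0,0.04]]' >/dev/null; python3 st.py;python3 -m creep '[[0,0,0,0,0,0.04],[0,0,0,0,0,0.04],[0,0,0,0,0,0.04],[0,0,0,0,0,0.04],[0,0,0,0,0,0.04],[0,0,0,0,0,0.04],[0,0,0,0,0,0.04],[0,0,0,0,0,0.04],[0,0,0,0,0,0.04],[0,0,0,0,0,0.04]]' >/dev/null; python3 st.py
```

```text
TURN 18.11 t 12.95 pos [0.599  0.1526 0.1899] F [ 1.1 -0.2  3.7] M [-0.178 -0.167  0.119] j6eff 0.039
TURN 20.11 t 13.78 pos [0.599  0.1527 0.1899] F [-0.1 -0.3  4.7] M [-0.021  0.116  0.091] j6eff 0.041
```

```bash
python3 -m creep '[[0,0,-0.02,0,0,0.02],[0,0,0,0,0,0.04],[0,0,0,0,0,0.04],[0,0,0,0,0,0.04]]' >/dev/null; python3 st.py;python3 -m creep '[[0,0,-0.015,0,0,0.04],[0,0,0,0,0,0.04],[0,0,0,0,0,0.04],[0,0,0,0,0,0.04]]' >/dev/null; python3 st.py
```

```text
TURN 20.81 t 14.12 pos [0.5989 0.1526 0.1901] F [ 0.1 -0.2 -0.8] M [-0.083 -0.129  0.047] j6eff -0.021
TURN 21.61 t 14.45 pos [0.5988 0.1527 0.1904] F [ 1.1  1.6 -5.7] M [ 0.196 -0.174  0.044] j6eff -0.026
```

```bash
python3 -m creep '[[0,0,0.008,0,0,0.04],[0,0,0.0005,0,0,0.04],[0,0,0.0005,0,0,0.04],[0,0,0.0005,0,0,0.04],[0,0,0.0005,0,0,0.04],[0,0,0.0005,0,0,0.04],[0,0,0.0005,0,0,0.04],[0,0,0.0005,0,0,0.04],[0,0,0.0005,0,0,0.04],[0,0,0.0005,0,0,0.04]]' >/dev/null; python3 st.py;python3 -m creep '[[0,0,0.0005,0,0,0.04],[0,0,0.0005,0,0,0.04],[0,0,0.0005,0,0,0.04],[0,0,0.0005,0,0,0.04],[0,0,0.0005,0,0,0.04]]' >/dev/null; python3 st.py
```

```text
TURN 23.61 t 15.28 pos [0.599  0.1527 0.1904] F [ 1.3  2.1 -8.1] M [ 0.38  -0.118  0.097] j6eff 0.043
TURN 24.61 t 15.70 pos [0.599  0.1527 0.1904] F [ 2.4  1.9 -8.8] M [ 0.451 -0.223  0.161] j6eff 0.081
```

```bash
python3 -m creep '[[0,0,0.012,0,0,0.04],[0,0,0.012,0,0,0.04],[0,0,0.0005,0,0,0.04],[0,0,0.0005,0,0,0.04],[0,0,0.0005,0,0,0.04]]' >/dev/null; python3 st.py;python3 -m creep '[[0,0,0.001,0,0,0.04],[0,0,0.001,0,0,0.04],[0,0,0.001,0,0,0.04],[0,0,0.001,0,0,0.04],[0,0,0.001,0,0,0.04]]' >/dev/null; python3 st.py
```

```text
TURN 25.61 t 16.12 pos [0.5993 0.1527 0.1901] F [ 1.2  1.6 -2.8] M [ 0.322 -0.064  0.118] j6eff 0.045
TURN 26.61 t 16.53 pos [0.5994 0.1526 0.19  ] F [2.3 1.1 1.6] M [ 0.125 -0.263  0.145] j6eff 0.065
```

```bash
python3 -m creep '[[0,0,-0.003,0,0,0.04],[0,0,0.0005,0,0,0.04],[0,0,0.0005,0,0,0.04],[0,0,0.0005,0,0,0.04],[0,0,0.0005,0,0,0.04],[0,0,0.0005,0,0,0.04]]' >/dev/null; python3 st.py;python3 -m creep '[[0,0,0.0005,0,0,0.04],[0,0,0.0005,0,0,0.04],[0,0,0.0005,0,0,0.04],[0,0,0.0005,0,0,0.04],[0,0,0.0005,0,0,0.04]]' >/dev/null; python3 st.py
```

```text
TURN 27.81 t 17.03 pos [0.5993 0.1526 0.1899] F [3.8 0.5 2.4] M [-0.058 -0.529  0.145] j6eff 0.096
TURN 28.81 t 17.45 pos [0.5991 0.1527 0.1898] F [2.6 0.5 5.8] M [-0.086 -0.25   0.244] j6eff 0.121
```

```bash
python3 -m creep '[[0,0,0.0005,0,0,0.04],[0,0,0.0005,0,0,0.04],[0,0,0.0005,0,0,0.04],[0,0,0.0005,0,0,0.04],[0,0,0.0005,0,0,0.04]]' >/dev/null; python3 st.py
```

```text
TURN 29.80 t 17.87 pos [0.5991 0.1527 0.1897] F [ 1.7 -0.5  6. ] M [-0.047 -0.275  0.214] j6eff 0.136
```

```bash
python3 -m creep '[[0,0,-0.01,0,0,0.02],[0,0,-0.01,0,0,0.04],[0,0,0,0,0,0.04],[0,0,0,0,0,0.04]]' >/dev/null; python3 st.py;python3 -m creep '[[0,0,-0.005,0,0,0.04],[0,0,0,0,0,0.04],[0,0,0,0,0,0.04],[0,0,0,0,0,0.04]]' >/dev/null; python3 st.py
```

```text
TURN 30.51 t 18.20 pos [0.599  0.1528 0.1898] F [3.1 1.  0.8] M [ 0.215 -0.51   0.2  ] j6eff 0.147
TURN 31.31 t 18.53 pos [0.599  0.1527 0.1899] F [ 3.8  2.3 -3.1] M [ 0.364 -0.786  0.232] j6eff 0.173
```

```bash
python3 -m creep '[[-0.008,0.012,0.0005,0,0,0.04],[0,0,0.0005,0,0,0.04],[0,0,0.0005,0,0,0.04],[0,0,0.0005,0,0,0.04],[0,0,0.0005,0,0,0.04]]' >/dev/null; python3 st.py;python3 -m creep '[[0,0,0.0005,0,0,0.04],[0,0,0.0005,0,0,0.04],[0,0,0.0005,0,0,0.04],[0,0,0.0005,0,0,0.04]]' >/dev/null; python3 st.py
```

```text
TURN 32.31 t 18.95 pos [0.5992 0.1528 0.1899] F [ 0.9  3.  -3.1] M [ 0.44  -0.176  0.267] j6eff 0.160
TURN 33.11 t 19.28 pos [0.5993 0.1528 0.1898] F [ 1.3  3.5 -5. ] M [ 0.467 -0.143  0.263] j6eff 0.186
```

```bash
python3 -m creep '[[0.007,0.007,0.004,0,0,0.04],[0,0,0.0005,0,0,0.04],[0,0,0.0005,0,0,0.04],[0,0,0.0005,0,0,0.04]]' >/dev/null; python3 st.py;python3 -m creep '[[0,0,0.0005,0,0,0.04],[0,0,0.0005,0,0,0.04],[0,0,0.0005,0,0,0.04]]' >/dev/null; python3 st.py
```

```text
TURN 33.91 t 19.62 pos [0.5994 0.1529 0.1898] F [ 0.5  1.6 -3.1] M [0.222 0.011 0.271] j6eff 0.216
TURN 34.51 t 19.87 pos [0.5995 0.153  0.1898] F [ 1.2  1.4 -4.2] M [ 0.154 -0.042  0.261] j6eff 0.236
```

```bash
python3 -m creep '[[0,0,0.0005,0,0,0.04],[0,0,0.0005,0,0,0.04],[0,0,0.0005,0,0,0.04]]' >/dev/null; python3 st.py
```

```text
TURN 35.10 t 20.12 pos [0.5995 0.153  0.1898] F [ 1.   1.1 -6.1] M [ 0.191 -0.07   0.323] j6eff 0.263
```

```bash
python3 -m creep '[[0,0,0.006,0,0,0.04],[0,0,0.001,0,0,0.04],[0,0,0.001,0,0,0.04]]' >/dev/null; python3 st.py;python3 -m creep '[[0,0,0.001,0,0,0.04],[0,0,0.001,0,0,0.04]]' >/dev/null; python3 st.py; python3 -m creep '[[0,0,0.001,0,0,0.04],[0,0,0.001,0,0,0.04]]' >/dev/null; python3 st.py
```

```text
TURN 35.70 t 20.37 pos [0.5995 0.153  0.1897] F [ 0.3  0.9 -3. ] M [0.043 0.062 0.371] j6eff 0.270
TURN 36.10 t 20.53 pos [0.5995 0.153  0.1897] F [ 0.1  0.5 -1.6] M [0.047 0.09  0.306] j6eff 0.276
TURN 36.50 t 20.70 pos [0.5996 0.1531 0.1897] F [-0.   1.  -0.1] M [0.057 0.085 0.372] j6eff 0.290
```

```bash
python3 -m creep '[[0,0,0,0,0,0],[0,0,0,0,0,0],[0,0,0,0,0,0],[0,0,0,0,0,0],[0,0,0,0,0,0],[0,0,0,0,0,0],[0,0,0,0,0,0],[0,0,0,0,0,0]]' 1; python3 st.py; python3 -m creep '[[0,0,-0.1,0,0,0],[0,0,-0.3,0,0,0],[0,0,-0.6,0,0,0],[0,0,-0.9,0,0,0],[0,0,-0.9,0,0,0],[0,0,-0.9,0,0,0],[0,0,-0.6,0,0,0],[0,0,0,0,0,0]]'
python3 - <<'E'
from h import *
p,d=r.snapshot("side");np.save("pics/side2.npy",d);cv2.imwrite("pics/s2.png",cv2.resize(p[120:220,230:340],None,fx=6,fy=6,interpolation=cv2.INTER_CUBIC))
C=cloud("side",d);w=(np.hypot(C[...,0]-.599,C[...,1]-.1525)<.045)
z=C[w&(C[...,2]>.172)&(C[...,2]<.193)];print("cover z",len(z),np.median(z[:,2]))
z=C[w&(C[...,2]>.2)&(C[...,2]<.222)];e=np.linalg.eigh(np.cov(z[:,:2].T))[1][:,1];print("wing",len(z),z.mean(0),np.percentile(z[:,2],95),np.degrees(np.arctan2(e[1],e[0])))
E
```

```text
time: 21.37
tcp_pos: [0.5995, 0.1531, 0.1895]
tool_rot: [0.0, 0.406, 0.914, 0.0]
ft_force: [0.2, 0.4, 0.2]
opening: 0.0855
finger_force: 0.0
TURN 36.49 t 21.37 pos [0.5995 0.1531 0.1895] F [0.2 0.4 0.2] M [-0.007 -0.013 -0.006] j6eff 0.001
time: 22.03
tcp_pos: [0.6007, 0.1533, 0.3238]
tool_rot: [0.003, 0.406, 0.914, 0.002]
ft_force: [0.5, -0.5, 1.2]
opening: 0.0852
finger_force: 0.0
cover z 331 0.18510407158677902
wing 74 [0.59324806 0.16108608 0.21309165] 0.2185628931709449 133.2689840308424
```

View pics/s2.png

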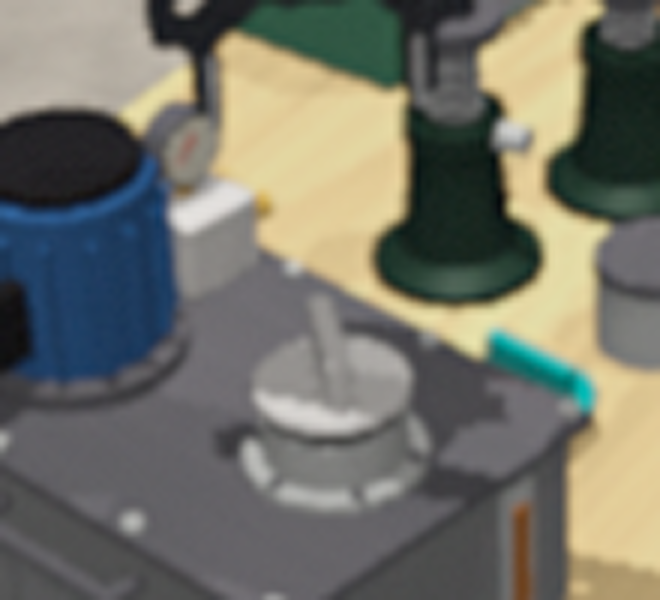

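The picture shows the cap level on the neck at crop (330,390), with the wing at about 133°, as commanded, and nothing else moved. The arm is clear of it.

```bash
python3 -c "
from plant import r
print(r.close_job())"
```

```text
the job is handed in; nothing more can be done
None
```

The filler cap is on the neck and locked, turned about 36° clockwise to roughly 0.35 N m by feel, then let go with the arm clear and the job handed in at about 22 s; no verdict came back.

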